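Set a stick of wood against the flip stop

ROBOT

A 7-joint arm with a two-finger parallel gripper is mounted at the origin on the work surface. World frame = base frame: x ahead of the robot, y to its left, z up, the work surface at z = 0. Lengths are in m, angles in rad, forces in N, time in s.
With the tool pointing down it reaches from about 0.4 to 0.85 m from the base axis. Payload 4.5 kg.
Tool frame: the origin (TCP) lies midway between the tips of the shut fingers; the grasp point (between the pads) lies 19 mm behind it; y points along the fingers, x is the direction in which the jaws open and shut, and the axes are right-handed (so a half turn about y gives the same grasp; the last joint's range is limited). The gripper opens to 85 mm and grips with 20 to 120 N. Pads are 22 mm wide; open, the fingers measure 114 mm over their backs; the gripper's body (76 mm by 85 mm) begins 54 mm behind the grasp point. The pads swing forward as they close: fully open they stand 13 mm farther back than shut.
Start: joints at [0.034, 0.689, -0.195, 1.565, 0.157, 0.902, -0.215], TCP at [0.625, 0, 0.231] pointing down, gripper open.
Joint ranges: [-3.01, 3.01], [-0.46, 2.08], [-1.47, 1.51], [0.13, 2.56], [-1, 4.14], [0.04, 2.09], [-2.66, 2.66]. Speed limits (rad/s): [2.57, 2.57, 3.14, 3.14, 3.14, 3.14, 3.14].

INTERFACE

Orientations are given as a unit quaternion [x, y, z, w].
In Python, from rig import state, camera, finish_job gives the robot as it stands.
- The arm moves only by the tool carry_out, never from a script. Its argument "motion" is a list that holds one entry, the list of rows, each a list of 7 numbers: the opening, from 0 (shut) to 1 (fully open), then the shift along the tool's x, y, z in mm, then the turn, a rotation vector about the tool's x, y, z in degrees. A call has exactly 10 rows; each row is the pose to reach, as a shift and turn from the pose measured when the call began, along the tool's axes at that moment; what a row does not reach only later rows make up. A row lasts 1/8 s, in which the tool goes at most 62.5 mm and 10.7 degrees, less where a joint would pass 70% of its speed; a pose out of reach is approached as far as the arm can. A call with a gripper value outside its range is refused whole. The fingers move at their own pace and stop on an object; "grip_force" is the grip in N (left out, the last holds). Time passes only in rows, so rows that repeat a pose let the fingers close, or fill a call up. It gives the time, the measured TCP pose, the force and the opening at its end, in the units of the state.
- state(): the state, without advancing time (a new reading comes with each control period).
- camera(name): name is "scene" or "side" or "wrist"; returns a dict with "color" (400x640x3 uint8, red, green, blue), "intrinsics" (3x3 intrinsics, pixels), "distortion" ([k1, k2, p1, p2, k3] as OpenCV has them; the pictures are not rectified), "xyz" and "orientation" of the camera in the world; the wrist camera has in their place "hand_eye" (4x4, takes a point from camera to tool coordinates, whose origin is the TCP and whose axes are the tool frame's). Camera axes: x right, y down, z forward; pixel columns grow to the right and rows downward; lengths in m; the calibration is good to about 2 mm. A picture is of the moment at which its call begins: read the wrist's pose just before it. There is no depth.
- finish_job(): hands the job in, once; it reports no verdict.
The state is a dict: "time": time; "joint_pos": joint angles; "joint_vel": joint speeds; "joint_efforts": joint torques, N m; "tool_pos": TCP position; "orientation": TCP orientation; "contact_force": force on the tool from outside, world axes, zero at the start; "ft_torque": the same for the moment, N m; "finger_gap": finger opening in m.
Only numpy, scipy, OpenCV 4.12 (cv2) and the standard library are available. Lean on these libraries where they do the work, as an engineer would, in place of code of your own. Each camera call takes 0.05 s, during which the arm holds its last target. There are 200 camera calls.

TASK

On the stop jig, fold the stop with the broad square plate fully down into the trough, leaving the thin round-rod stop folded up. Then slide the wooden stick lying in the trough along the fence until its end rests against the plate, and leave it there flat in the trough.

Things in the scene. Friction and masses are not known exactly. Their poses are not given: they have to be found in the camera images.
- fence: Plywood stop jig fixed to the bench: an open trough along its y, at a new place and yaw each time. Origin: at bench height below the fence's face; x points from trough to fence. Trough floor 12 mm above the bench; fence face at x = 0, its top 55 mm above the bench; low front strip from x = -53 to -71 mm, top 26 mm; trough's centre line x = -26.5 mm. Both stops sit on the fence.
- plate_stop: Fixed bracket of the broad flip stop, on the fence. Origin: on the hinge axis, midway along the flag's width, 66 mm above the bench. z up; y (the hinge axis) along the trough, from the stick towards the stops; x away from the trough, whose centre line is at x = -41.5 mm. The thin-rod stop is 70 to 120 mm from it along y, on either side.
- plate_stop_flag (a joint): Broad steel L flag, 36 mm wide: 0 rad = down, about 2.1 = up. In plate_stop's frame, down: arm level to x = -45 mm, top 70 mm over the bench, end plate hanging to 20 mm over the bench; the stick meets its face at y = -18 mm. Up: leans back, elbow near x = 25, z = 35 mm, top 130 mm over the bench; it stays. Pushed to -x from behind (1 to 3 N), it drops by itself below 1.4.
- rod_stop_flag (a joint): Hinge of the other flag on the fence, an L of thin 10 mm round rod of the same lengths: 0 rad = down, about 2.1 = folded up, as it starts and must stay. The stick passes beneath it when it is up.
- stick_mid (a point): Centre of the wooden stick lying loose in the trough: 45 mm wide (its x), 180 mm long (its y, along the trough), 30 mm high, about 0.1 kg; its centre is 27 mm above the bench; 8 mm of play across. It lies on the -y side of both stops, 60 mm or more short of the first; its -y end is free to push. A shorter offcut of the same wood lies outside the trough.
Mind the look-alikes: they are no part of the job. What is shaped like the part that bears stick_mid but green or white is not meant.

How it is judged:
By the outcome, as a careful person would: the job done as asked, in the order asked, and still so for the second after the job is handed in, with the robot touching nothing.
It also fails if it takes over 48 s, if anything falls off the work surface, if the arm or the gripper's body presses on something with over 40 N, if the wrist force passes 120 N, or if a joint passes its speed limit or range.

## Working session

There is one attempt and no reset: what is moved stays moved. The work goes in short steps, Python scripts to look and compute and a tool call to move; the robot and the scene stay as the last step left them, time stands still between calls to the robot, and variables do not carry over. Pictures are saved under pics/ and viewed, about 8 in all and at most 12, crops included, and the job is handed in when it is done.

Besides the shell and the picture viewer there is one more tool, called by a JSON object that holds its "op" and its "data". carry_out: Moves the arm, as the interface text tells. Its arguments: {"type":"object","properties":{"motion":{"type":"array","items":{"type":"array","items":{"type":"array","items":{"type":"number"}}}},"grip_force":{"type":"number"}},"required":["motion"]}

```bash
mkdir -p pics
cat > h.py <<'E'
import numpy as np, cv2
from scipy.spatial.transform import Rotation as R
from rig import state, camera, finish_job
def cam(n):
    s=state(); c=camera(n)
    if n=="wrist":
        T=np.eye(4);T[:3,:3]=R.from_quat(s["orientation"]).as_matrix();T[:3,3]=s["tool_pos"]
        T=T@np.array(c["hand_eye"]); c["R"]=T[:3,:3];c["t"]=T[:3,3]
    else:
        c["R"]=R.from_quat(c["orientation"]).as_matrix();c["t"]=np.array(c["xyz"])
    return c
def save(c,f): cv2.imwrite("pics/"+f,c["color"][:,:,::-1])
def ray(c,px):
    p=cv2.undistortPoints(np.array(px,float).reshape(-1,1,2),np.array(c["intrinsics"]),np.array(c["distortion"])).reshape(-1,2)
    return np.c_[p,np.ones(len(p))]@c["R"].T
def onz(c,px,z):
    d=ray(c,px); return c["t"]+d*((z-c["t"][2])/d[:,2])[:,None]
def proj(c,P):
    rv=cv2.Rodrigues(c["R"].T)[0]; tv=-c["R"].T@c["t"]
    return cv2.projectPoints(np.array(P,float).reshape(-1,1,3),rv,tv,np.array(c["intrinsics"]),np.array(c["distortion"]))[0].reshape(-1,2)
E
python3 - <<'E'
from h import *
import pickle
for n in("scene","side","wrist"):
    c=cam(n);save(c,n+"0.png");pickle.dump(c,open(n+"0.pkl","wb"));print(n,c["t"],c["R"][:,2])
s=state();print(s)
E
```

```text
scene [1.33057473 0.22098787 0.7916945 ] [-0.72934858 -0.27273209 -0.62742957]
side [0.36632986 0.76314903 0.57398111] [ 0.14458571 -0.85840787 -0.49216959]
wrist [0.62266284 0.0753574  0.37189451] [-9.41070479e-04 -2.96029120e-01 -9.55178452e-01]
{'time': 0.15, 'joint_pos': array([ 0.03375338,  0.68979499, -0.19454155,  1.56608845,  0.15731619,
        0.90247406, -0.21512221]), 'joint_vel': array([ 0.00148328, -0.00348103, -0.00086162, -0.00198608, -0.0006123 ,
        0.00057862, -0.00138701]), 'joint_efforts': array([-6.29315091e-04, -5.39936972e+01, -1.26815826e+00, -1.58719003e+01,
        9.24438267e-03,  6.49630194e-03,  1.79077297e-06]), 'tool_pos': array([ 6.24522015e-01, -1.76146526e-06,  2.30670781e-01]), 'orientation': array([ 7.07142107e-01, -4.45680855e-04, -5.22530873e-04, -7.07071120e-01]), 'contact_force': array([-0.09369321,  0.06462546,  0.36604291]), 'ft_torque': array([-0.01001406,  0.02549894,  0.01106504]), 'finger_gap': 0.08556986464637803}
```

View pics/scene0.png

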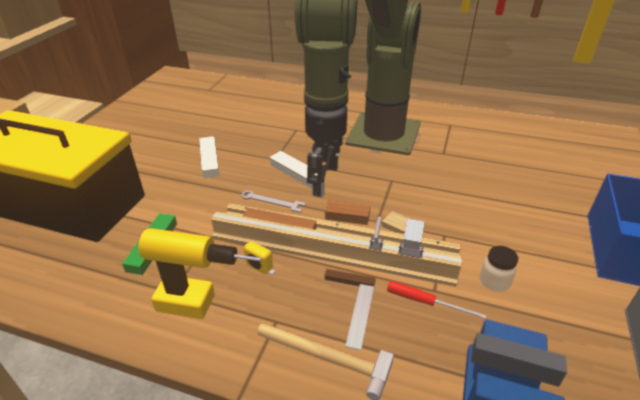

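View pics/side0.png

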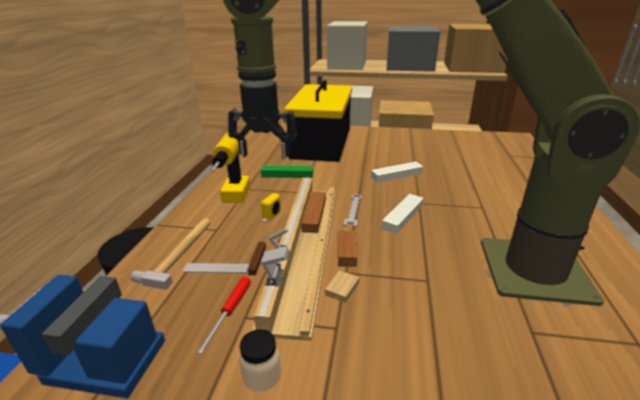

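The scene view shows the jig running from about (215,225) to (460,270). The reddish stick lies in the trough around (280,218), the rod stop is up at (378,235), and the plate stop is up at (412,235). The side view shows the same order, with the plate nearer the camera at (273,258), the rod at (278,238) and the stick at (313,210). Next I'll enlarge both.

Run:
```python
import cv2,numpy as np
a=cv2.imread("pics/scene0.png")[195:290,200:470];b=cv2.imread("pics/side0.png")[170:345,235:355]
a=cv2.resize(a,None,fx=2.95,fy=2.95,interpolation=cv2.INTER_CUBIC)
cv2.imwrite("pics/s1.png",a)
b=cv2.resize(b,None,fx=3.4,fy=3.4,interpolation=cv2.INTER_CUBIC);w=cv2.resize(cv2.imread("pics/wrist0.png"),(390,244))
print(a.shape,b.shape)
o=np.zeros((600,800,3),np.uint8);o[:595,:408]=b;o[:244,410:800]=w;o[300:300+137,410:800]=cv2.resize(a,(390,137))
cv2.imwrite("pics/s2.png",o)
```

```text
(280, 796, 3) (595, 408, 3)
```

View pics/s1.png

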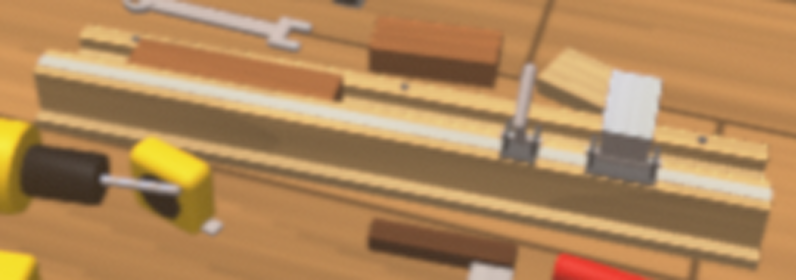

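View pics/s2.png

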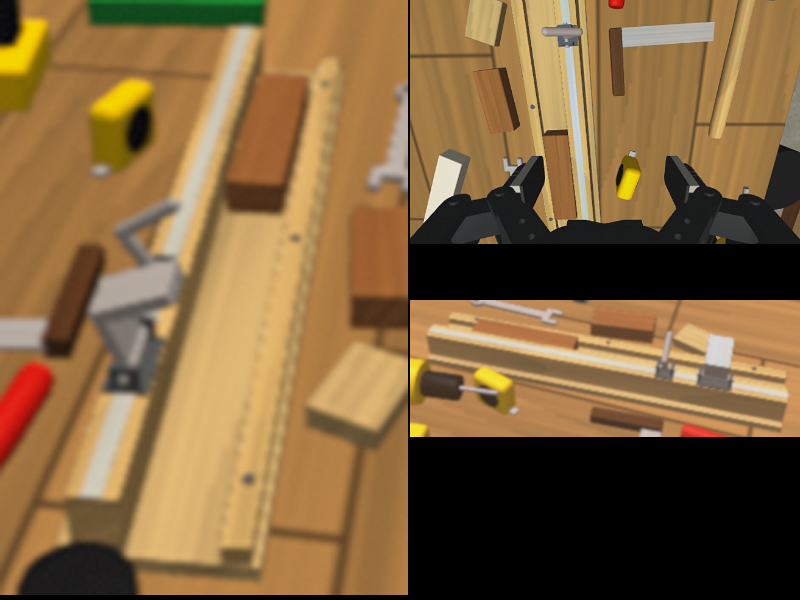

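The crops show the plate bracket at scene (411,249) and side (274,279), and the rod bracket at scene (376,244). The face's top edge in the side view runs from (271,316) to (310,179). The near end of the stick's top is at side (302–320,225).

Run:
```python
from h import *
import pickle
S,D,W=[pickle.load(open(n+"0.pkl","rb")) for n in("scene","side","wrist")]
f=lambda P:np.array(P)
sc=lambda p:f(p)/2.95+[200,195]
sd=lambda p:f(p)/3.4+[235,170]
wr=lambda p:(f(p)-[410,0])*640/390
np.set_printoptions(precision=3,suppress=True)
print("plate br scene",onz(S,sc([[590,155],[655,165],[622,160]]),.066)," side",onz(D,sd([[133,370]]),.066))
print("rod br scene",onz(S,sc([[520,140]]),.066)," wrist",onz(W,wr([[568,38]]),.066))
print("face top side",onz(D,sd([[122,498],[250,30]]),.055))
print("face top wrist",onz(W,wr([[557,0],[588,220]]),.055))
print("stick end side",onz(D,sd([[228,186],[290,190]]),.042))
print("stick end wrist",onz(W,wr([[544,133],[569,133]]),.042))
print("stick scene +y, -y end(fence hidden)",onz(S,sc([[342,78],[140,40]]),.042))
print("stick side far end",onz(D,sd([[260,75],[307,78]]),.042))
print("fence outer top edge scene",onz(S,sc([[38,65],[768,200]]),.055))
```

```text
plate br scene [[0.574 0.156 0.066]
 [0.569 0.202 0.066]
 [0.572 0.179 0.066]]  side [[0.561 0.193 0.066]]
rod br scene [[0.574 0.103 0.066]]  wrist [[0.572 0.098 0.066]]
face top side [[ 0.544  0.281  0.055]
 [ 0.585 -0.29   0.055]]
face top wrist [[ 0.557  0.148  0.055]
 [ 0.592 -0.223  0.055]]
stick end side [[ 0.556 -0.049  0.042]
 [ 0.508 -0.05   0.042]]
stick end wrist [[ 0.519 -0.052  0.042]
 [ 0.562 -0.052  0.042]]
stick scene +y, -y end(fence hidden) [[ 0.524 -0.054  0.042]
 [ 0.531 -0.233  0.042]]
stick side far end [[ 0.565 -0.229  0.042]
 [ 0.523 -0.229  0.042]]
fence outer top edge scene [[ 0.6   -0.291  0.055]
 [ 0.568  0.284  0.055]]
```

{"op": "carry_out", "data": {"motion": [[[0,1,3,30,0,-0.7,0],[0,2,6,65,0,-1.5,0],[0,3,9,100,0,-2.3,0],[0,4,12,135,0,-3.1,0],[0,6,15,165,0,-3.8,0],[0,6,20,184,0,-4.3,0],[0,6,25,184,0,-4.3,0],[0,6,30,184,0,-4.3,0],[0,6,30,184,0,-4.3,0],[0,6,30,184,0,-4.3,0]]]}}

```text
time: 1.4
tool_pos: [0.6308, 0.1828, 0.2008]
orientation: [0.707, 0.026, -0.026, -0.706]
contact_force: [0.0, 0.2, 0.7]
finger_gap: -0.0001
```

Run:
```python
from h import *
import pickle
c=cam("wrist");pickle.dump(c,open("w1.pkl","wb"));save(c,"w1.png")
s=state();print(s["time"],s["tool_pos"],R.from_quat(s["orientation"]).as_matrix().round(3),s["finger_gap"],s["contact_force"])
```

```text
1.45 [0.63078498 0.18317182 0.20092049] [[ 0.997 -0.001 -0.074]
 [ 0.074 -0.     0.997]
 [-0.001 -1.    -0.   ]] 9.988917188434016e-06 [0.68896536 0.16475385 0.89424039]
```

View pics/w1.png

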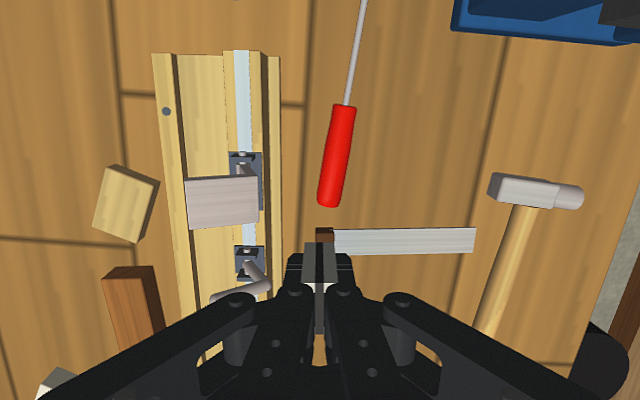

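The wrist view shows the plate's bracket at (229–262, 152–209), the plate leaning over the trough at (185–260, 176–230), and the rod bracket at (236–265, 246–281). The trough and fence end at row 52.

Run:
```python
from h import *
import pickle
np.set_printoptions(precision=3,suppress=True)
W=pickle.load(open("w1.pkl","rb"))
print("bracket top .07",onz(W,[[245,152],[245,209]],.07), "rod",onz(W,[[250,246],[250,281]],.07))
print("face top .055",onz(W,[[224,55],[231,135],[236,240]],.055),"outer",onz(W,[[262,55],[266,300]],.055))
print("flag elbow (z~.101)",onz(W,[[259,178],[262,222]],.101),"edge .128",onz(W,[[184,180],[190,230]],.126))
# predicted elbow/hinge points
ps=np.array([.571,.18,.066]);ex=np.array([.9972,.075,0]);ey=np.array([-.075,.9972,0]);ez=np.array([0,0,1])
P=[ps+x*ex+y*ey+z*ez for y in(-.018,.018) for x,z in((.025,.035),(-.018,.062),(0,0))]
print(proj(W,P))
```

```text
bracket top .07 [[0.567 0.206 0.07 ]
 [0.568 0.157 0.07 ]] rod [[0.572 0.123 0.07 ]
 [0.573 0.088 0.07 ]]
face top .055 [[0.546 0.279 0.055]
 [0.552 0.217 0.055]
 [0.557 0.121 0.055]] outer [[0.576 0.281 0.055]
 [0.586 0.058 0.055]]
flag elbow (z~.101) [[0.584 0.194 0.101]
 [0.587 0.159 0.101]] edge .128 [[0.539 0.195 0.126]
 [0.541 0.16  0.126]]
[[275.604 217.107]
 [208.005 231.123]
 [251.478 202.518]
 [273.732 170.738]
 [202.654 180.151]
 [248.93  161.155]]
```

{"op": "carry_out", "data": {"motion": [[[0,0,25,-2,0,0,0],[0,0,50,-4,0,0,0],[0,0,75,-4,0,0,0],[0,0,95,-4,0,0,0],[0,0,103,-4,0,0,0],[0,-5,103,-4,0,0,0],[0,-10,103,-4,0,0,0],[0,-15,103,-4,0,0,0],[0,-20,103,-4,0,0,0],[0,-24,103,-4,0,0,0]]]}}

```text
time: 2.7
tool_pos: [0.6067, 0.1774, 0.0982]
orientation: [0.707, 0.026, -0.026, -0.707]
contact_force: [0.4, -0.3, 0.3]
finger_gap: -0.0001
```

{"op": "carry_out", "data": {"motion": [[[0,-4,0,0,0,0,0],[0,-8,0,0,0,0,0],[0,-12,0,0,0,0,0],[0,-16,0,0,0,0,0],[0,-20,0,0,0,0,0],[0,-24,0,0,0,0,0],[0,-28,0,0,0,0,0],[0,-32,0,0,0,0,0],[0,-36,0,0,0,0,0],[0,-36,0,0,0,0,0]]]}}

```text
time: 3.95
tool_pos: [0.5705, 0.1747, 0.0982]
orientation: [0.707, 0.026, -0.027, -0.707]
contact_force: [0.6, -0.0, 0.0]
finger_gap: 0.0001
```

Run:
```python
from h import *
import pickle
c=cam("wrist");save(c,"w2.png");d=cam("side");pickle.dump((c,d),open("w2.pkl","wb"))
o=np.hstack([cv2.resize(c["color"][100:350,150:400],(400,400)),cv2.resize(d["color"][180:320,220:360],(400,400),interpolation=cv2.INTER_CUBIC)])
cv2.imwrite("pics/c2.png",o[:,:,::-1])
```

```text
(no output)
```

View pics/c2.png

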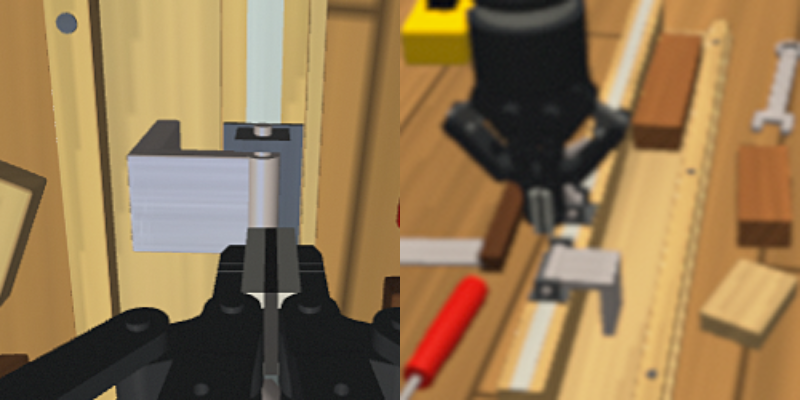

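The plate flag has swung over: the arm is level over the trough and the end plate hangs into it. Next I lift and travel to behind the stick's free end.

{"op": "carry_out", "data": {"motion": [[[0,0,-25,0,0,0,0],[0,0,-55,-3,0,0,0],[0,-2,-80,-15,0,0,0],[0,-5,-85,-45,0,0,0],[0,-9,-85,-85,0,0,0],[0,-14,-85,-130,0,0,0],[0,-19,-85,-175,0,0,0],[0,-24,-85,-220,0,0,0],[0,-28,-85,-255,0,0,0],[0,-30,-85,-280,0,0,0]]]}}

```text
time: 5.3
tool_pos: [0.5616, -0.1093, 0.1833]
orientation: [0.707, 0.025, -0.025, -0.706]
contact_force: [-0.4, -0.5, -0.4]
finger_gap: -0.0002
```

{"op": "carry_out", "data": {"motion": [[[0,-2,0,-20,0,0,0],[0,-5,0,-50,0,0,0],[0,-9,0,-85,0,0,0],[0,-13,0,-120,0,0,0],[0,-16,0,-145,0,0,0],[0,-17,0,-157,0,0,0],[0,-17,0,-157,0,0,0],[0,-17,0,-157,0,0,0],[0,-17,0,-157,0,0,0],[0,-17,0,-157,0,0,0]]]}}

```text
time: 6.55
tool_pos: [0.5561, -0.2662, 0.1836]
orientation: [0.707, 0.026, -0.026, -0.706]
contact_force: [-0.3, -0.6, 0.9]
finger_gap: 0.0002
```

Run:
```python
from h import *
import pickle
c=cam("wrist");d=cam("side");pickle.dump((c,d),open("w3.pkl","wb"))
save(c,"w3.png")
o=np.hstack([c["color"][0:400,100:500],cv2.resize(d["color"][160:300,220:360],(400,400),interpolation=cv2.INTER_CUBIC)])
cv2.imwrite("pics/c3.png",o[:,:,::-1]);print(c["t"])
```

```text
[ 0.54862226 -0.19089233  0.32487562]
```

View pics/c3.png

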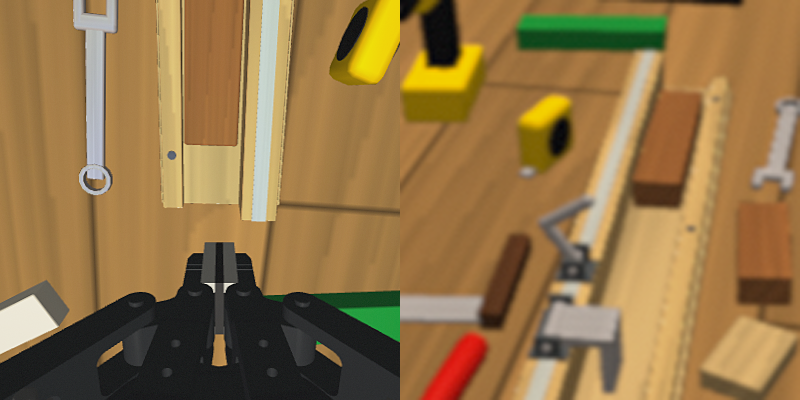

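The left crop shows the stick's free end at wrist (284–338,145), the trough's open end at row 205 and the face edge near column 341. The right crop shows the plate flag down and the rod flag still up.

Run:
```python
from h import *
import pickle
np.set_printoptions(precision=4,suppress=True)
W,D=pickle.load(open("w3.pkl","rb"))
print("stick end",onz(W,[[284,145],[338,145]],.042),"trough end floor",onz(W,[[284,203],[340,205]],.012),"face top",onz(W,[[342,215],[349,0]],.055))
print("strip edge .026",onz(W,[[283,205],[282,0]],.026))
# plate flag predicted corners in side view, crop coords
ps=np.array([.568,.179,.0]);ex=np.array([.9972,.074,0]);ey=np.array([-.074,.9972,0]);ez=np.array([0,0,1])
P=[ps-.045*ex+y*ey+z*ez for y in(-.018,.018) for z in(.07,.02)]
print((proj(D,P)-[220,160])*400/140+[400,0])
```

```text
stick end [[ 0.5228 -0.2366  0.042 ]
 [ 0.5677 -0.2333  0.042 ]] trough end floor [[ 0.5225 -0.2978  0.012 ]
 [ 0.5769 -0.2958  0.012 ]] face top [[ 0.5755 -0.2902  0.055 ]
 [ 0.5653 -0.1278  0.055 ]]
strip edge .026 [[ 0.5228 -0.2951  0.026 ]
 [ 0.5145 -0.1249  0.026 ]]
[[616.5208 308.3788]
 [619.4149 361.3469]
 [608.9094 341.4396]
 [612.159  395.4688]]
```

{"op": "carry_out", "data": {"motion": [[[0,-4,15,0,0,0,0],[0,-9,40,0,0,0,0],[0,-9,70,0,0,0,0],[0,-9,100,0,0,0,0],[0,-9,122,0,0,0,0],[0,-9,137,0,0,0,0],[0,-9,148,0,0,0,0],[0,-9,156,0,0,0,0],[0,-9,159,0,0,0,0],[0,-9,159,0,0,0,0]]]}}

```text
time: 7.9
tool_pos: [0.5471, -0.2675, 0.0248]
orientation: [0.707, 0.025, -0.026, -0.706]
contact_force: [-0.4, -0.6, 0.9]
finger_gap: 0.0001
```

{"op": "carry_out", "data": {"motion": [[[0,0,0,8,0,0,0],[0,0,0,16,0,0,0],[0,0,0,26,0,0,0],[0,0,0,38,0,0,0],[0,1,0,50,0,0,0],[0,1,0,62,0,0,0],[0,1,0,74,0,0,0],[0,1,0,86,0,0,0],[0,1,0,98,0,0,0],[0,1,0,110,0,0,0]]]}}

```text
time: 9.15
tool_pos: [0.5401, -0.157, 0.0247]
orientation: [0.707, 0.025, -0.025, -0.706]
contact_force: [1.4, -2.2, 0.4]
finger_gap: 0.0001
```

{"op": "carry_out", "data": {"motion": [[[0,0,0,12,0,0,0],[0,0,0,24,0,0,0],[0,1,0,36,0,0,0],[0,1,0,48,0,0,0],[0,1,0,60,0,0,0],[0,2,0,72,0,0,0],[0,2,0,82,0,0,0],[0,2,0,90,0,0,0],[0,2,0,97,0,0,0],[0,2,0,102,0,0,0]]]}}

```text
time: 10.4
tool_pos: [0.5347, -0.0548, 0.0245]
orientation: [0.707, 0.025, -0.026, -0.706]
contact_force: [0.8, -1.3, 1.4]
finger_gap: 0.0
```

Run:
```python
from h import *
s=state();print(s["time"],s["tool_pos"],s["contact_force"])
d=cam("side")
cv2.imwrite("pics/c4.png",cv2.resize(d["color"][160:310,220:370],(600,600),interpolation=cv2.INTER_CUBIC)[:,:,::-1])
```

```text
10.4 [ 0.53466914 -0.05476641  0.02454515] [ 0.77158813 -1.32814617  1.43749943]
```

View pics/c4.png

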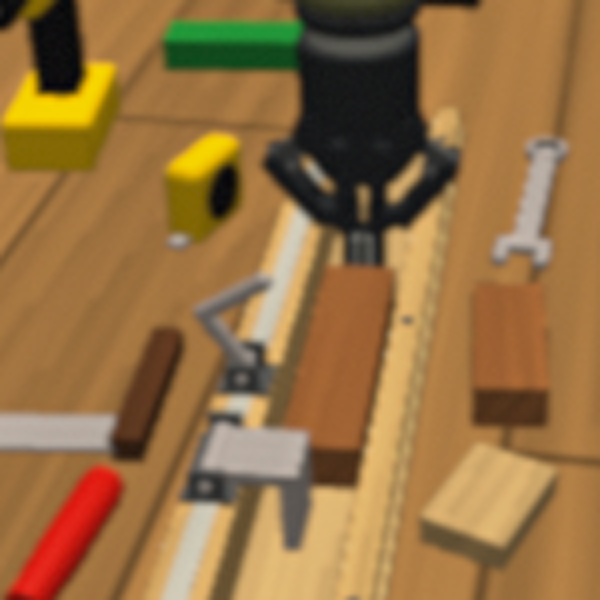

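The side view shows the stick sliding straight, with its leading end just short of the plate at about (330,460). The rod is up at (230,310). I'll continue slowly until it makes contact.

{"op": "carry_out", "data": {"motion": [[[0,0,0,3,0,0,0],[0,0,0,6,0,0,0],[0,0,0,8,0,0,0],[0,0,0,10,0,0,0],[0,0,0,12,0,0,0],[0,0,0,14,0,0,0],[0,0,0,16,0,0,0],[0,0,0,18,0,0,0],[0,0,0,20,0,0,0],[0,0,0,20,0,0,0]]]}}

```text
time: 11.7
tool_pos: [0.5332, -0.0334, 0.0245]
orientation: [0.707, 0.026, -0.026, -0.707]
contact_force: [0.3, 0.2, -0.9]
finger_gap: -0.0002
```

{"op": "carry_out", "data": {"motion": [[[0,0,0,1,0,0,0],[0,0,0,2,0,0,0],[0,0,0,3,0,0,0],[0,0,0,4,0,0,0],[0,0,0,5,0,0,0],[0,0,0,5,0,0,0],[0,0,0,5,0,0,0],[0,0,0,5,0,0,0],[0,0,0,5,0,0,0],[0,0,0,5,0,0,0]]]}}

```text
time: 12.95
tool_pos: [0.5323, -0.0332, 0.0245]
orientation: [0.709, 0.024, -0.025, -0.705]
contact_force: [0.0, -10.0, 0.4]
finger_gap: -0.0
```

The force rose to 10 N with no further travel, so the stick is against the plate. I'll back off, lift and check.

{"op": "carry_out", "data": {"motion": [[[0,0,0,-3,0,0,0],[0,0,0,-10,0,0,0],[0,0,0,-20,0,0,0],[0,0,0,-32,0,0,0],[0,0,-10,-36,0,0,0],[0,0,-35,-38,0,0,0],[0,0,-65,-40,0,0,0],[0,0,-95,-40,0,0,0],[0,0,-120,-40,0,0,0],[0,0,-140,-40,0,0,0]]]}}

```text
time: 14.2
tool_pos: [0.5355, -0.0723, 0.1666]
orientation: [0.709, 0.025, -0.024, -0.705]
contact_force: [0.2, -0.1, -0.2]
finger_gap: 0.0002
```

{"op": "carry_out", "data": {"motion": [[[0,0,-10,0,0,0,0],[0,0,-30,15,0,0,0],[0,0,-50,40,0,0,0],[0,0,-60,70,0,0,0],[0,0,-70,100,0,0,0],[0,0,-75,120,0,0,0],[0,0,-75,125,0,0,0],[0,0,-75,125,0,0,0],[0,0,-75,125,0,0,0],[0,0,-75,125,0,0,0]]]}}

```text
time: 15.45
tool_pos: [0.5267, 0.0517, 0.2407]
orientation: [0.709, 0.024, -0.024, -0.705]
contact_force: [0.0, 0.0, -0.5]
finger_gap: 0.0001
```

Run:
```python
from h import *
import pickle
s=state();print(s["time"],s["tool_pos"],s["contact_force"])
d=cam("side");c=cam("wrist");pickle.dump((c,d),open("w5.pkl","wb"))
cv2.imwrite("pics/c5.png",np.hstack([cv2.resize(d["color"][200:320,240:360],(400,400),interpolation=cv2.INTER_CUBIC),c["color"][:,100:500]])[:,:,::-1])
```

```text
15.45 [0.52672632 0.05166489 0.2406511 ] [ 0.01877914  0.04920436 -0.48652799]
```

View pics/c5.png

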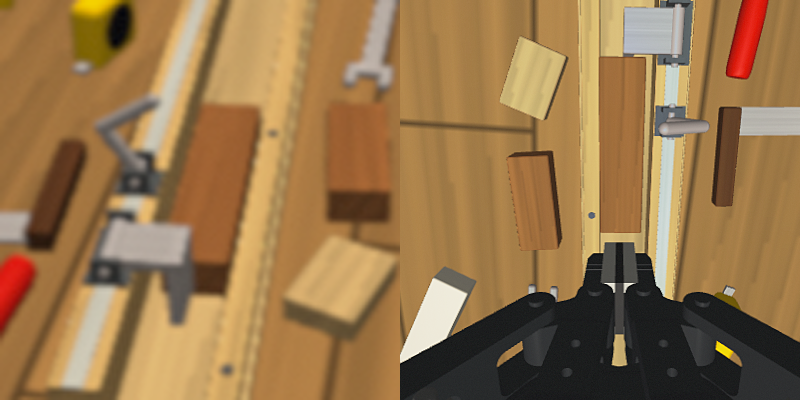

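The stick's ends are at wrist rows 57 and 233, and the lower edge of the plate arm is at about row 54. The rod is still up. Now I'll check for a gap.

Run:
```python
from h import *
import pickle
np.set_printoptions(precision=4,suppress=True)
W,D=pickle.load(open("w5.pkl","rb"))
print("stick top +y,-y",onz(W,[[720-400+100-100+2-0,57]],.042) if 0 else onz(W,[[322,57],[320,233]],.042))
print("plate edge",onz(W,[[355,54]],.07))
print("side: stick near top edge",onz(D,np.array([[170,258],[228,264]])*.3+[240,200],.042))
```

```text
stick top +y,-y [[ 0.5205  0.1562  0.042 ]
 [ 0.5311 -0.0216  0.042 ]]
plate edge [[0.5483 0.1582 0.07  ]]
side: stick near top edge [[0.5363 0.1561 0.042 ]
 [0.499  0.1562 0.042 ]]
```

```bash
python3 -c "
from h import *
print(finish_job(),state()['time'])"
```

```text
the job is handed in; nothing more can be done
the job is handed in; nothing more can be done
```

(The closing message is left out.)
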